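# Wind the clock of a temperature and humidity recorder

### The job

The clock of the open chart recorder has nearly run down. With the pens lifted off the chart by the pen lifter (they may or may not be lifted already), wind the clock clockwise by its wing key, a part turn at a time, until the key comes to its stop, then use the lifter to lay the pens back on the chart. Turn the key only while the pens are off the chart, do not push on the pens or turn the chart drum, and leave the cover, the bottles and the jar where they are.

Things in the scene. Friction and masses are not known exactly. Their poses are not given: they have to be found in the camera images.
- recorder: Grey open thermohygrograph, fixed: tray 160 mm deep (its x), 310 mm long (y from -165 to +145 mm), deck 30 mm above the bench. Origin on the bench under the middle of its depth; +x to its back, +y to its drum end. Drum axis at (0, +85 mm); white drum 95 mm across, its dark top 130 mm up. The sensor end (y below -90 mm) is up to 135 mm high. Turned up to 0.45 rad either way.
- key (a joint): Turn of the steel wing key above the drum, rad; grows as it is wound, clockwise seen from above, to a hard stop at 7.0 (fully wound). At the start it reads 1.9 to 3.9. Turning takes 0.11 N m, rising to 0.16 at the stop, against the mainspring; a click holds the key wherever it is let go, but it can be turned back by force.
- key_grip (a point): Point on the key's vertical axis at half height of its wings, 163 mm above the bench. The wings are a flat upright plate 62 mm long (this point's x), 9 mm thick (y) and 24 mm high (z, from 151 to 175 mm above the bench), alike after half a turn. Turns with the key: at key = 0 its axes are the recorder's, at q it is turned by -q about z.
- key_wing (a point): End of one wing of the key, 31 mm from its axis.
- pen_lifter (a joint): Swing of the pen lifter about its upright pivot, rad, anticlockwise seen from above: 0 = pens resting on the chart, 0.8 = pens lifted 31 mm clear of the drum. An over-centre click (about 1 N at the grip) pulls it to whichever end is nearer, the middle being 0.4. At the start it is at either end.
- lifter_grip (a point): Middle of the lifter's grip, 96 mm above the bench: an upright white round post 16 mm across, standing from 45 to 117 mm above the bench, in front of the tray, 60 mm from the pivot, from which it lies in the recorder's -x direction turned by 0.4 rad towards +y (pens down) or -y (lifted). Lifting moves it 47 mm in the recorder's -y direction (away from the drum) along an arc.
- lifter_pivot (a point): Pivot axis of the lifter (vertical), at the height of lifter_grip; fixed to the recorder.
- chart_clip (a point): Upright steel chart clip on the side of the drum, at half height; the drum turns by hand with little effort and must not be turned.
- pens: Two thin aluminium pen arms, 4 mm thick, one above the other 80 and 110 mm above the bench, on an upright pivot at the recorder's (-55, -100) mm. Origin on the pivot axis, 30 mm above the bench. With the pens down the arms run along +y for 185 mm over the tray's front side to the drum's front face; lifting swings them up to 0.17 rad forward. They follow the lifter.
- cover: The recorder's grey windowed cover, set aside beyond the drum end: 300 mm (its x) by 150 mm (its y), 170 mm high, with a carrying handle to 197 mm. Origin under its centre. It does not move.
- reagent_bottle: Amber bottle 92 mm across, 228 mm high, behind the recorder. Origin under its centre.
- wash_bottle: White squeeze bottle 68 mm across, 140 mm to the shoulder and 187 mm to the top of its spout, in front of the recorder, on either side of the lifter. Origin under its centre.
- ink_jar: Jar 60 mm across, 70 mm high, in front of the recorder, on the other side of the lifter from the wash bottle. Origin under its centre.

How it is judged:
By the outcome, as a careful person would: the job done as asked, in the order asked, and still so for the second after the job is handed in, with the robot touching nothing.
It also fails if it takes over 72 s, if anything falls off the work surface, if the arm or the gripper's body presses on something with over 40 N, if the wrist force passes 120 N, or if a joint passes its speed limit or range.

### The arm

A 6-joint arm with a two-finger parallel gripper is mounted at the origin on the work surface. World frame = base frame: x ahead of the robot, y to its left, z up, the work surface at z = 0. Lengths are in mm, angles in rad, forces in N, time in s.
With the tool pointing down it reaches from about 400 to 925 mm from the base axis. Payload 12.5 kg.
Tool frame: the origin (TCP) lies on the mounting face of the last link; the fingertips stand 190 mm ahead of it and the grasp point (between the pads) lies 171 mm ahead of it; z points along the fingers, y is the line along which they close (so a half turn about z gives the same grasp; the last joint's range is limited). The gripper opens to 95 mm and grips with 3 to 60 N. Pads are 20 mm wide; open, the fingers measure 119 mm over their backs; the gripper's body (75 mm by 180 mm) begins 59 mm behind the grasp point.
Start: joints at [-1.369, 0.491, 1.559, -0, 1.092, -0.106], TCP at [189.371, -595.62, 404.761] pointing down, gripper open.
Joint ranges: [-3.1, 3.1], [-0.84, 2.19], [0.05, 2.79], [-1.13, 4.28], [0.06, 2.93], [-2.69, 2.69]. Speed limits (rad/s): [2.22, 2.22, 2.79, 3.14, 3.14, 3.14].

### API

Orientations are given as a rotation vector (axis times angle).
In Python, from rig import robot, cams, nets gives the robot as it stands.
- The arm moves only by the tool send_rows, never from a script. Its argument "deltas" is a list of rows, each a list of 5 numbers: the closure in counts, from 0 (fully open) to 255 (shut), then the shift along the tool's x, y, z in cm, then the turn about the tool's z in degrees. A call has 1 to 10 rows; each row is the pose to reach, as a shift and turn from the pose commanded when the call began, along the tool's axes at that moment; what a row does not reach only later rows make up. A row lasts 1/12 s, in which the tool goes at most 41.7 mm and 7.16 degrees, less where a joint would pass 70% of its speed; a pose out of reach is approached as far as the arm can. A call with a gripper value outside its range is refused whole. The fingers move at their own pace and stop on an object; "squeeze" is the grip in N (left out, the last holds). Time passes only in rows, so rows that repeat a pose let the fingers close. It gives the time, the measured TCP pose, the force, the opening and the grip force at its end, in the units of the state.
- robot.state(): the state, without advancing time (a new reading comes with each control period).
- cams.get_image(name): name is "scene" or "top" or "wrist"; returns the picture (384x512x3 uint8, red, green, blue); there is no depth.
- cams.get_calibration(name): a dict with "K" (3x3 intrinsics, pixels), "position" and "orientation" of the camera in the world. Camera axes: x right, y up, looking along -z (the intrinsics and any distortion apply to the point x, -y, -z); pixel columns grow to the right and rows downward; lengths in mm; the calibration is good to about 2 mm. A picture is of the moment at which its call begins: read the wrist's pose just before it. get_calibration takes no time and is no camera call; for the wrist camera it gives the pose at the moment of the call.
- robot.close_job(): hands the job in; it is judged then, once.
Trained networks look in the newest picture that a camera, given by its name, has taken for a name from the list of things; names that differ only in an ending like _2 or _b are one class to them, and where a whole thing is asked for, a point or a joint stands for the part that bears it (a point fixed in the world has none). Each returns a list of dicts, best first, with "confidence" (0 to 1); they miss things now and then, are a little off and sometimes report something else, mostly with a low value. They report only what shows in the picture. A call takes as long as a camera call.
- nets.boxes_of(camera, label): "pixel" ([row, column] in pixels, amid what is visible of it).
- nets.masks_of(camera, label): "mask" (384x512 bool, what is visible of it) and "pixel" ([row, column] in pixels, amid what is visible of it).
The state is a dict: "t": time; "joints": joint angles; "joint_velocities": joint speeds; "tau": joint torques, N m; "tcp_pos": TCP position; "tcp_rot": TCP orientation; "force": force on the tool from outside, world axes, zero at the start; "ft_torque": the same for the moment, N m; "grip_width": finger opening in mm; "grip_force": force on a finger pad.
Only numpy, scipy, OpenCV 4.12 (cv2) and the standard library are available. Lean on these libraries where they do the work, as an engineer would, in place of code of your own. Each camera call takes 0.05 s, during which the arm holds its last target. There are 200 camera calls.

## Working session

There is one attempt and no reset: what is moved stays moved. The work goes in short steps, Python scripts to look and compute and a tool call to move; the robot and the scene stay as the last step left them, time stands still between calls to the robot, and variables do not carry over. Pictures are saved under pics/ and viewed, at most 10 in all, crops included, and the job is handed in when it is done.

Besides the shell and the picture viewer there is one more tool, called after "Request:" as name(argument=value, ...) on one line, values as JSON. send_rows: Moves the arm, as the interface text tells. Its arguments: {"type":"object","properties":{"deltas":{"type":"array"},"squeeze":{"type":"number"}},"required":["deltas"]}

```bash
mkdir -p pics; ls; cat > h.py <<'E'
import numpy as np,cv2
from scipy.spatial.transform import Rotation as R
from rig import robot,cams,nets
def ray(cal,px):
    K=np.array(cal["K"]);r,c=px
    o=cal["orientation"];o=np.array(o,float)
    M=o if o.shape==(3,3) else R.from_rotvec(o).as_matrix() if o.size==3 else R.from_quat(o).as_matrix()
    d=np.linalg.inv(K)@[c,r,1]
    return np.array(cal["position"],float),M@np.array([d[0],-d[1],-d[2]])
def at(cal,px,z):
    p,d=ray(cal,px);return p+d*(z-p[2])/d[2]
def proj(cal,P):
    K=np.array(cal["K"]);M=R.from_rotvec(cal["orientation"]).as_matrix()
    q=M.T@(np.array(P,float)-cal["position"]);q=K@[q[0],-q[1],-q[2]];return q[1]/q[2],q[0]/q[2]
E
python3 - <<'E'
from h import *
s=robot.state();print(s)
for n in["scene","top"]:
    im=cams.get_image(n);cv2.imwrite(f"pics/{n}0.png",im[:,:,::-1]);c=cams.get_calibration(n);print(n,c)
    for l,z in dict(recorder=30,key=163,key_grip=163,key_wing=163,lifter_grip=117,pen_lifter=96,lifter_pivot=96,chart_clip=80,pens=110,cover=170,reagent_bottle=228,wash_bottle=140,ink_jar=70).items():
        print(l,[(np.round(b["pixel"]),round(b["confidence"],2),np.round(at(c,b["pixel"],z))) for b in nets.boxes_of(n,l)[:3]])
E
```

```text
pics
{'t': 0.0, 'joints': array([-1.36862209e+00,  4.91545147e-01,  1.55949981e+00,  3.84215838e-06,
        1.09169604e+00, -1.05565585e-01]), 'joint_velocities': array([-0.00102086,  0.00029388,  0.00131982,  0.00019107, -0.00032538,
       -0.00175913]), 'tau': array([ 2.14927146e-03, -6.12636709e+01, -2.58180535e+01,  6.93016173e-02,
        4.82661696e-02, -1.15674779e-04]), 'tcp_pos': array([ 189.34797968, -595.57401744,  404.15323813]), 'tcp_rot': array([-3.10334269e+00, -4.81312793e-01,  8.17203819e-05]), 'force': array([-0.8357716 ,  0.37310598, -0.87326469]), 'ft_torque': array([ 0.02355765,  0.03886057, -0.03520315]), 'grip_force': 0.0, 'grip_width': 94.91504954121926}
scene {'K': array([[382.02676349,   0.        , 260.10421857],
       [  0.        , 382.02676349, 194.15345858],
       [  0.        ,   0.        ,   1.        ]]), 'position': array([ 977.9070522 , -541.31446447,  736.66518544]), 'orientation': array([0.86376978, 0.21601393, 0.46909764])}
recorder [(array([251., 209.]), 0.67, array([565., -40.,  30.]))]
key [(array([182., 221.]), 0.62, array([541.,  65., 
[... 1449 characters left out ...]
 163.]))]
key_grip [(array([220., 272.]), 0.66, array([538.,  60., 163.])), (array([242., 316.]), 0.22, array([486., -37., 163.]))]
key_wing [(array([217., 268.]), 0.54, array([545.,  69., 163.]))]
lifter_grip []
pen_lifter [(array([244., 317.]), 0.7, array([481., -49.,  96.]))]
lifter_pivot [(array([211., 304.]), 0.74, array([562., -20.,  96.]))]
chart_clip [(array([217., 269.]), 0.59, array([551.,  67.,  80.]))]
pens [(array([229., 327.]), 0.61, array([518., -72., 110.]))]
cover [(array([240., 176.]), 0.61, array([497., 278., 170.]))]
reagent_bottle []
wash_bottle [(array([135., 344.]), 0.67, array([ 738., -116.,  140.]))]
ink_jar [(array([246., 371.]), 0.62, array([ 475., -185.,   70.]))]
```

```bash
python3 - <<'E'
import cv2
a=cv2.imread("pics/top0.png")[90:300,130:420];cv2.imwrite("pics/a.png",cv2.resize(a,(800,579),interpolation=cv2.INTER_CUBIC))
a=cv2.imread("pics/scene0.png")[100:320,80:372];cv2.imwrite("pics/b.png",cv2.resize(a,(796,600),interpolation=cv2.INTER_CUBIC))
E
```

```text
(no output)
```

View pics/a.png

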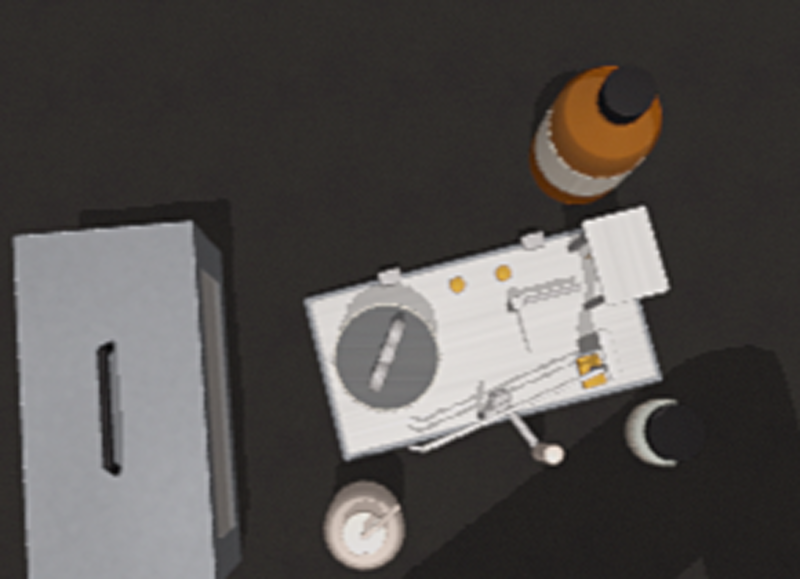

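View pics/b.png

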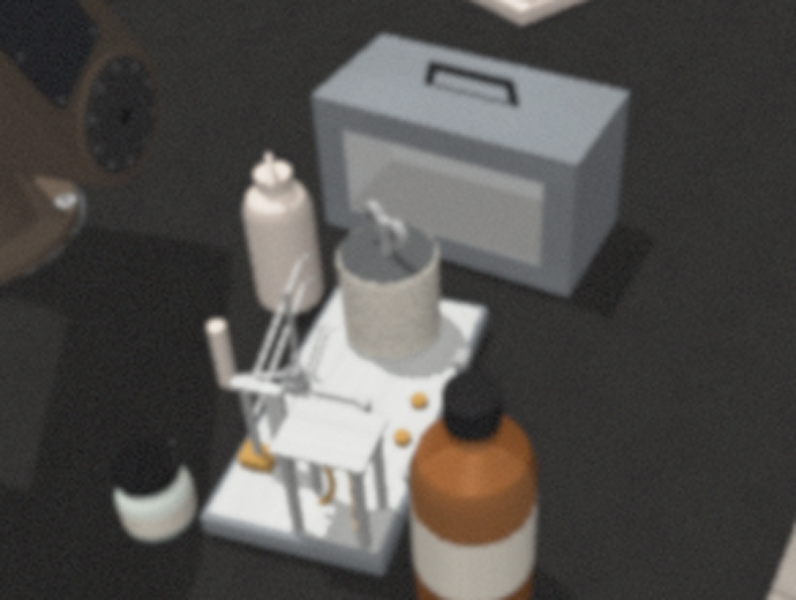

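The pens look already lifted: the post at crop-a (548,453) leans away from the drum, and the pen tips at (415,450) are clear of it. The key runs from (378,388) to (400,320). The wash bottle (365,535) is on the drum side and the jar (665,432) on the sensor side. Next I work out the poses.

```bash
cat > m.py <<'E'
from h import *
c=cams.get_calibration("top")
cr=lambda x,y:(90+y*210/579,130+x*290/800)
for n,x,y,z in[("cornerL",306,300,30),("cornerF",347,458,30),("cornerR",660,380,30),("drumtop",387,357,130),("keyA",378,388,168),("keyB",400,320,168),("post",551,455,117),("jar",672,432,70),("washtop",365,535,140),("spout",398,510,187),("bottlecap",628,95,228)]:
    print(n,np.round(at(c,cr(x,y),z),1))
L,F,Q=[at(c,cr(*p),30)[:2] for p in[(306,300),(347,458),(660,380)]]
d=F-Q;print("yaw1",np.arctan2(-d[0],d[1]),np.linalg.norm(d));e=L-F;print("yaw2",np.arctan2(e[1],e[0]),np.linalg.norm(e))
A,B=[at(c,cr(*p),168)[:2] for p in[(378,388),(400,320)]];k=B-A;print("keyang",np.arctan2(k[1],k[0]),np.linalg.norm(k))
s=robot.state();M=R.from_rotvec(s["tcp_rot"]).as_matrix();print(M.round(3))
E
python3 m.py
```

```text
cornerL [603.  138.4  30. ]
cornerF [452.6 102.   30. ]
cornerR [ 520.  -194.1   30. ]
drumtop [541.2  63.9 130. ]
keyA [513.8  72.5 168. ]
keyB [569.2  53.2 168. ]
post [455.2 -74.5 117. ]
jar [ 472.  -191.5   70. ]
washtop [393.1  85.8 140. ]
spout [417.   59.1 187. ]
bottlecap [ 736.7 -127.4  228. ]
yaw1 0.2236265828240512 303.6859261138775
yaw2 0.2375165852387729 154.66371453275272
keyang -0.3358236116653192 58.715445825419785
[[ 0.953  0.303  0.   ]
 [ 0.303 -0.953 -0.   ]
 [-0.     0.    -1.   ]]
```

Request:
send_rows(deltas=[[0,26.7,-26,0,-71],[0,26.7,-26,0,-71],[0,26.7,-26,0,-71],[0,26.7,-26,0,-71],[0,26.7,-26,0,-71],[0,26.7,-26,0,-71],[0,26.7,-26,0,-71],[0,26.7,-26,0,-71],[0,26.7,-26,0,-71],[0,26.7,-26,0,-71]])

```text
t: 2.23
tcp_pos: [366.7, -262.2, 405.0]
tcp_rot: [-2.236, -2.207, -0.001]
force: [-0.1, -0.6, 0.1]
grip_width: 95.1
grip_force: 0.0
```

Request:
send_rows(deltas=[[0,32.8,17,0,-71.5],[0,32.8,17,0,-71.5],[0,32.8,17,0,-71.5],[0,32.8,17,0,-71.5],[0,32.8,17,0,-71.5],[0,32.8,17,0,-71.5],[0,32.8,17,0,-71.5],[0,32.8,17,0,-71.5],[0,32.8,17,0,-71.5],[0,32.8,17,0,-71.5]])

```text
t: 3.07
tcp_pos: [544.7, 61.4, 404.6]
tcp_rot: [0.526, 3.096, 0.002]
force: [-0.5, -0.6, -1.1]
grip_width: 94.9
grip_force: 0.0
```

```bash
cat > w.py <<'E'
from h import *
import sys
s=robot.state();print(s["t"],s["tcp_pos"].round(1),"j6",s["joints"][5].round(3),"psi",2*np.arctan2(s["tcp_rot"][1],s["tcp_rot"][0]))
im=cams.get_image("wrist");c=cams.get_calibration("wrist");cv2.imwrite(sys.argv[1],im[:,:,::-1])
print(c["position"])
for b in nets.masks_of("wrist","key")[:2]:
    m=b["mask"].astype(np.uint8);ys,xs=np.nonzero(m)
    P=np.array([at(c,(y,x),170)[:2] for y,x in zip(ys,xs)])
    r=cv2.minAreaRect(P.astype(np.float32));print(b["confidence"],"rect",r, "pca",np.linalg.eigh(np.cov(P.T))[1][:,1],"px",b["pixel"])
print("expected key px",proj(c,[541.3,63.5,175]))
E
python3 w.py pics/w1.png
```

```text
3.0667 [544.7  61.4 404.6] j6 -1.243 psi 2.804864573629255
[473.19227675  83.40758408 384.05407848]
0.8 rect ((538.239990234375, 62.505653381347656), (10.740395545959473, 61.445587158203125), 69.52904510498047) pca [-0.92733037  0.37424374] px [204.4, 259.1]
expected key px (np.float64(210.68811260224456), np.float64(262.1113599333506))
```

View pics/w1.png

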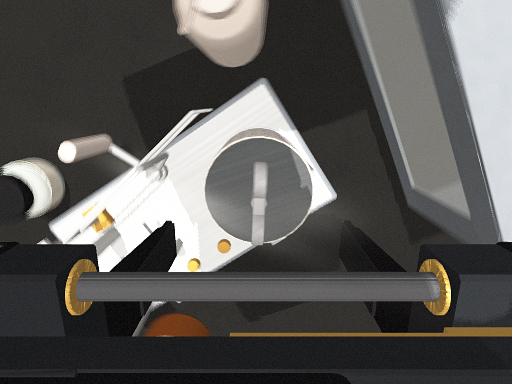

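The key shows clearly at rows 162–245, cols 250–268, and the networks agree with this. Position is a few mm off; I descend and grip.

Request:
send_rows(deltas=[[0,0.4,0,3.5,1.7],[0,0.4,0,7,1.7],[0,0.4,0,7,1.7],[255,0.4,0,7,1.7],[255,0.4,0,7,1.7],[255,0.4,0,7,1.7],[255,0.4,0,7,1.7],[255,0.4,0,7,1.7],[255,0.4,0,7,1.7],[255,0.4,0,7,1.7]], squeeze=45)

```text
t: 4.0
tcp_pos: [539.0, 58.3, 335.2]
tcp_rot: [0.588, 3.085, 0.0]
force: [-0.4, 0.1, -0.8]
grip_width: 54.0
grip_force: 0.0
```

```bash
python3 - <<'E'
from h import *
s=robot.state();print({k:np.round(s[k],3) for k in("t","tcp_pos","tcp_rot","force","ft_torque","grip_width","grip_force","joints")})
E
```

```text
{'t': np.float64(4.0), 'tcp_pos': array([539.044,  58.291, 335.173]), 'tcp_rot': array([0.588, 3.085, 0.   ]), 'force': array([-0.405,  0.146, -0.766]), 'ft_torque': array([ 0.064, -0.137, -0.032]), 'grip_width': np.float64(53.968), 'grip_force': np.float64(0.0), 'joints': array([-0.014,  0.459,  1.84 , -0.   ,  0.842, -1.208])}
```

Request:
send_rows(deltas=[[130,0,0.5,0,0],[130,0,0.5,0,0],[130,0,0.5,0,0]])

```text
t: 4.25
tcp_pos: [541.0, 63.2, 334.7]
tcp_rot: [0.587, 3.086, -0.0]
force: [-0.5, 0.6, 0.3]
grip_width: 46.7
grip_force: 0.0
```

```bash
python3 w.py pics/w2.png
```

```text
4.25 [541.   63.2 334.7] j6 -1.2 psi 2.765629331650117
[471.69740687  90.37193247 314.33332811]
0.73 rect ((538.8025512695312, 64.58541870117188), (10.878918647766113, 62.53233337402344), 69.0774917602539) pca [-0.92284872  0.38516261] px [238.2, 260.1]
expected key px (np.float64(264.34304886346905), np.float64(258.89294042142865))
```

View pics/w2.png

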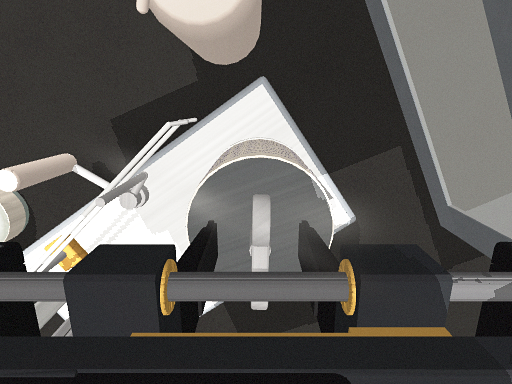

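The key (cols 250–270) is centred between the fingers and the pens stand clear of the drum, so I close the gripper.

Request:
send_rows(deltas=[[255,0,0,0,0],[255,0,0,0,0],[255,0,0,0,0],[255,0,0,0,0],[255,0,0,0,0],[255,0,0,0,0],[255,0,0,0,0],[255,0,0,0,0],[255,0,0,0,0],[255,0,0,0,0]], squeeze=45)

```text
t: 5.18
tcp_pos: [541.2, 63.8, 334.8]
tcp_rot: [0.588, 3.085, 0.003]
force: [2.9, 10.2, -1.6]
grip_width: 11.1
grip_force: 45.0
```

Request:
send_rows(deltas=[[255,0,0.1,0,0],[255,0,0.1,0,0],[255,0,0.1,0,6],[255,0,0.1,0,12],[255,0,0.1,0,18],[255,0,0.1,0,24],[255,0,0.1,0,30],[255,0,0.1,0,30]], squeeze=55)

```text
t: 5.85
tcp_pos: [541.3, 63.9, 334.8]
tcp_rot: [1.373, 2.826, 0.0]
force: [0.7, 4.0, 0.3]
grip_width: 10.6
grip_force: 55.0
```

```bash
cat > k.py <<'E'
from h import *
s=robot.state();print({k:np.round(s[k],3) for k in("t","tcp_pos","force","ft_torque","grip_width","grip_force","joints")},"psi",2*np.arctan2(s["tcp_rot"][1],s["tcp_rot"][0]))
for n,z in (("wrist",170),("top",172)):
    im=cams.get_image(n);c=cams.get_calibration(n);cv2.imwrite(f"pics/k_{n}_{s['t']:.2f}.png",im[:,:,::-1])
    for b in nets.masks_of(n,"key")[:1]:
        ys,xs=np.nonzero(b["mask"]);P=np.array([at(c,(y,x),z)[:2] for y,x in zip(ys,xs)])
        v=np.linalg.eigh(np.cov(P.T))[1][:,1];print(n,round(b["confidence"],2),P.mean(0).round(1),cv2.minAreaRect(P.astype(np.float32))[1],"ang",np.arctan2(v[1],v[0]))
    for l in("chart_clip","pen_lifter"):print(n,l,[(np.round(b["pixel"]),round(b["confidence"],2)) for b in nets.boxes_of(n,l)[:2]])
E
python3 k.py
```

```text
{'t': np.float64(5.85), 'tcp_pos': array([541.275,  63.941, 334.753]), 'force': array([0.743, 3.984, 0.274]), 'ft_torque': array([ 0.655, -0.281, -0.04 ]), 'grip_width': np.float64(10.609), 'grip_force': np.float64(55.001), 'joints': array([-0.004,  0.463,  1.833,  0.   ,  0.845, -0.67 ])} psi 2.236814231680242
wrist 0.59 [534.8  72.7] (9.439007759094238, 62.60987091064453) ang 2.2398747250583817
wrist chart_clip [(array([194., 259.]), 0.79)]
wrist pen_lifter [(array([255., 114.]), 0.77)]
top chart_clip [(array([254., 324.]), 0.35)]
top pen_lifter [(array([254., 326.]), 0.56)]
```

Request:
send_rows(deltas=[[255,0,0,0,6.5],[255,0,0,0,13],[255,0,0,0,19.5],[255,0,0,0,26],[255,0,0,0,32.5],[255,0,0,0,39],[255,0,0,0,45.5],[255,0,0,0,52],[255,0,0,0,58.5],[255,0,0,0,65]])

```text
t: 7.08
tcp_pos: [540.9, 63.9, 334.7]
tcp_rot: [-2.675, -1.646, 0.002]
force: [-3.0, 3.7, 3.5]
grip_width: 10.8
grip_force: 55.0
```

```bash
python3 k.py
```

```text
{'t': np.float64(7.083), 'tcp_pos': array([540.934,  63.899, 334.741]), 'force': array([-2.975,  3.724,  3.519]), 'ft_torque': array([0.778, 0.409, 0.104]), 'grip_width': np.float64(10.756), 'grip_force': np.float64(54.997), 'joints': array([-0.004,  0.463,  1.834, -0.   ,  0.846,  0.464])} psi -5.179897369867886
wrist 0.66 [517.9 184.2] (117.41498565673828, 46.62137985229492) ang 3.0596687312858055
wrist chart_clip [(array([193., 257.]), 0.74), (array([246.,  86.]), 0.68)]
wrist pen_lifter [(array([317., 252.]), 0.77)]
top chart_clip [(array([203., 340.]), 0.2)]
top pen_lifter []
```

Request:
send_rows(deltas=[[255,0,0,0,6.5],[255,0,0,0,13],[255,0,0,0,19.5],[255,0,0,0,26],[255,0,0,0,32.5],[255,0,0,0,39],[255,0,0,0,45.5],[255,0,0,0,52],[255,0,0,0,58.5],[255,0,0,0,65]])

```text
t: 8.32
tcp_pos: [540.7, 64.2, 334.7]
tcp_rot: [-3.141, 0.043, 0.003]
force: [-4.5, 8.6, 4.2]
grip_width: 10.7
grip_force: 55.0
```

```bash
python3 k.py
```

```text
{'t': np.float64(8.317), 'tcp_pos': array([540.741,  64.241, 334.713]), 'force': array([-4.485,  8.565,  4.176]), 'ft_torque': array([1.671, 0.868, 0.174]), 'grip_width': np.float64(10.659), 'grip_force': np.float64(54.999), 'joints': array([-3.000e-03,  4.630e-01,  1.834e+00,  1.000e-03,  8.460e-01,
        1.594e+00])} psi 6.255922745426865
wrist 0.6 [552.7  63.9] (63.247711181640625, 9.9253511428833) ang 3.123728719463956
wrist chart_clip [(array([192., 260.]), 0.7)]
wrist pen_lifter [(array([271., 413.]), 0.57)]
top chart_clip []
top pen_lifter [(array([254., 325.]), 0.57), (array([224., 343.]), 0.51)]
```

Request:
send_rows(deltas=[[255,0,0,0,6],[255,0,0,0,12],[255,0,0,0,18],[255,0,0,0,21],[255,0,0,0,21]])

```text
t: 9.13
tcp_pos: [540.8, 64.4, 334.7]
tcp_rot: [-3.081, 0.612, 0.003]
force: [-4.5, 8.5, 4.3]
grip_width: 10.7
grip_force: 55.0
```

```bash
sed -i '/^for n,z/,$d' k.py; python3 k.py
```

```text
{'t': np.float64(9.133), 'tcp_pos': array([540.756,  64.378, 334.73 ]), 'force': array([-4.472,  8.499,  4.285]), 'ft_torque': array([1.771, 0.844, 0.079]), 'grip_width': np.float64(10.748), 'grip_force': np.float64(55.002), 'joints': array([-3.000e-03,  4.630e-01,  1.834e+00,  1.000e-03,  8.460e-01,
        1.959e+00])} psi 5.891280297918244
```

Request:
send_rows(deltas=[[255,0,0,0,1],[255,0,0,0,2],[255,0,0,0,3],[255,0,0,0,3]])

```text
t: 9.47
tcp_pos: [540.8, 64.4, 334.7]
tcp_rot: [-3.065, 0.688, 0.003]
force: [-5.1, 9.8, 4.2]
grip_width: 10.7
grip_force: 55.0
```

```bash
python3 k.py
```

```text
{'t': np.float64(9.467), 'tcp_pos': array([540.761,  64.384, 334.714]), 'force': array([-5.106,  9.825,  4.165]), 'ft_torque': array([1.857, 0.741, 0.166]), 'grip_width': np.float64(10.669), 'grip_force': np.float64(55.002), 'joints': array([-3.000e-03,  4.630e-01,  1.834e+00,  1.000e-03,  8.460e-01,
        2.009e+00])} psi 5.841434936628817
```

Request:
send_rows(deltas=[[255,0,0,0,1],[255,0,0,0,2],[255,0,0,0,3],[255,0,0,0,3]])

```text
t: 9.8
tcp_pos: [540.8, 64.4, 334.7]
tcp_rot: [-3.046, 0.768, 0.003]
force: [-4.8, 10.2, 3.9]
grip_width: 10.2
grip_force: 55.0
```

```bash
python3 k.py
```

```text
{'t': np.float64(9.8), 'tcp_pos': array([540.768,  64.428, 334.72 ]), 'force': array([-4.833, 10.217,  3.903]), 'ft_torque': array([1.868, 0.767, 0.105]), 'grip_width': np.float64(10.16), 'grip_force': np.float64(55.002), 'joints': array([-3.000e-03,  4.630e-01,  1.834e+00,  1.000e-03,  8.460e-01,
        2.061e+00])} psi 5.789128242796542
```

Request:
send_rows(deltas=[[255,0,0,0,1],[255,0,0,0,2],[255,0,0,0,2]])

```text
t: 10.05
tcp_pos: [540.8, 64.4, 334.7]
tcp_rot: [-3.032, 0.821, 0.003]
force: [-4.9, 9.5, 3.7]
grip_width: 10.3
grip_force: 55.0
```

```bash
python3 k.py
```

```text
{'t': np.float64(10.05), 'tcp_pos': array([540.768,  64.436, 334.683]), 'force': array([-4.913,  9.474,  3.728]), 'ft_torque': array([1.909, 0.816, 0.23 ]), 'grip_width': np.float64(10.33), 'grip_force': np.float64(55.002), 'joints': array([-3.000e-03,  4.630e-01,  1.834e+00,  1.000e-03,  8.460e-01,
        2.096e+00])} psi 5.754448557619162
```

Request:
send_rows(deltas=[[255,0,0,0,1],[255,0,0,0,2],[255,0,0,0,2]])

```text
t: 10.3
tcp_pos: [540.8, 64.5, 334.7]
tcp_rot: [-3.017, 0.873, 0.003]
force: [-4.2, 9.7, 4.2]
grip_width: 10.7
grip_force: 55.0
```

```bash
python3 k.py
```

```text
{'t': np.float64(10.3), 'tcp_pos': array([540.772,  64.473, 334.69 ]), 'force': array([-4.222,  9.655,  4.2  ]), 'ft_torque': array([1.921, 0.767, 0.367]), 'grip_width': np.float64(10.667), 'grip_force': np.float64(55.002), 'joints': array([-3.000e-03,  4.630e-01,  1.834e+00,  1.000e-03,  8.460e-01,
        2.131e+00])} psi 5.7197999971221805
```

Request:
send_rows(deltas=[[255,0,0,0,1],[255,0,0,0,2],[255,0,0,0,2]])

```text
t: 10.55
tcp_pos: [541.3, 64.1, 334.8]
tcp_rot: [-3.001, 0.927, -0.0]
force: [-0.7, 6.1, 1.8]
grip_width: 11.0
grip_force: 55.2
```

```bash
python3 k.py
```

```text
{'t': np.float64(10.55), 'tcp_pos': array([541.251,  64.067, 334.763]), 'force': array([-0.658,  6.071,  1.766]), 'ft_torque': array([ 1.128, -0.016, -0.048]), 'grip_width': np.float64(11.009), 'grip_force': np.float64(55.231), 'joints': array([-0.003,  0.463,  1.833,  0.   ,  0.844,  2.166])} psi 5.684269239378733
```

The torque rose from 0.10 to 0.37 N m and then the pads slipped, so the key is probably at its stop. I release and check.

Request:
send_rows(deltas=[[0,0,0,0,-3],[0,0,0,0,-3],[0,0,0,0,-3],[0,0,0,0,-3]])

```text
t: 10.88
tcp_pos: [541.3, 63.6, 334.7]
tcp_rot: [3.023, -0.853, 0.0]
force: [-0.6, 0.7, -0.0]
grip_width: 32.0
grip_force: 0.0
```

```bash
python3 w.py pics/w3.png; python3 k.py
```

```text
10.8833 [541.3  63.6 334.7] j6 2.117 psi -0.5502789755234982
[605.62157547  24.15209878 314.35651622]
0.71 rect ((543.3047485351562, 62.2389030456543), (10.591517448425293, 62.76942825317383), 63.327266693115234) pca [-0.89125298  0.45350648] px [241.8, 255.8]
0.2 rect ((541.7898559570312, -29.366352081298828), (25.59209442138672, 97.2499008178711), 22.60303497314453) pca [-0.46206931  0.88684382] px [149.3, 467.1]
expected key px (np.float64(266.13578847121096), np.float64(257.3636565178973))
{'t': np.float64(10.983), 'tcp_pos': array([541.299,  63.671, 334.66 ]), 'force': array([ 0.78 , -0.728, -0.075]), 'ft_torque': array([0.078, 0.034, 0.033]), 'grip_width': np.float64(39.721), 'grip_force': np.float64(0.0), 'joints': array([-0.004,  0.464,  1.834, -0.   ,  0.845,  2.118])} psi -0.550705289800096
```

View pics/w3.png

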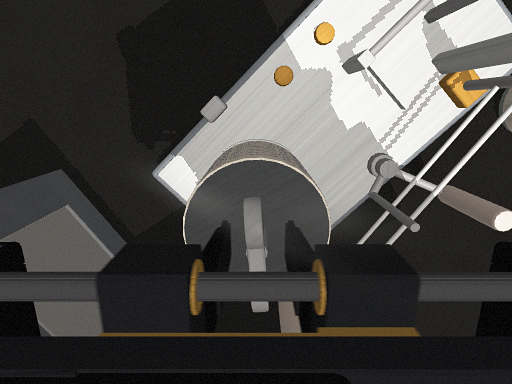

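The key reads about −0.47 rad, against a predicted stop near −0.49. I regrip aligned with it and push once more to confirm.

Request:
send_rows(deltas=[[140,0,0,0,-4.5],[140,0,0,0,-4.5],[255,0,0,0,-4.5],[255,0,0,0,-4.5],[255,0,0,0,-4.5],[255,0,0,0,-4.5],[255,0,0,0,-4.5],[255,0,0,0,-4.5],[255,0,0,0,-4.5]], squeeze=55)

```text
t: 11.73
tcp_pos: [541.4, 64.1, 334.7]
tcp_rot: [-3.054, 0.736, -0.001]
force: [0.9, 3.8, -1.0]
grip_width: 10.4
grip_force: 55.0
```

```bash
python3 k.py
```

```text
{'t': np.float64(11.733), 'tcp_pos': array([541.36 ,  64.068, 334.726]), 'force': array([ 0.929,  3.841, -0.968]), 'ft_torque': array([ 0.699, -0.232, -0.032]), 'grip_width': np.float64(10.41), 'grip_force': np.float64(55.0), 'joints': array([-3.000e-03,  4.640e-01,  1.833e+00,  1.000e-03,  8.440e-01,
        2.040e+00])} psi 5.81044646774461
```

Request:
send_rows(deltas=[[255,0,0,0,1],[255,0,0,0,1.5],[255,0,0,0,1.5]])

```text
t: 11.98
tcp_pos: [541.3, 64.0, 334.7]
tcp_rot: [-3.044, 0.777, -0.001]
force: [1.1, 5.0, -1.2]
grip_width: 10.5
grip_force: 55.0
```

```bash
python3 k.py
```

```text
{'t': np.float64(11.983), 'tcp_pos': array([541.344,  64.04 , 334.748]), 'force': array([ 1.107,  4.982, -1.23 ]), 'ft_torque': array([ 0.945, -0.313,  0.101]), 'grip_width': np.float64(10.482), 'grip_force': np.float64(55.0), 'joints': array([-0.003,  0.463,  1.833,  0.   ,  0.844,  2.067])} psi 5.783404415705111
```

Request:
send_rows(deltas=[[255,0,0,0,0.8],[255,0,0,0,1.5],[255,0,0,0,1.5]])

```text
t: 12.23
tcp_pos: [541.3, 64.1, 334.7]
tcp_rot: [-3.033, 0.816, -0.001]
force: [2.8, 4.8, -0.8]
grip_width: 10.5
grip_force: 55.0
```

```bash
python3 k.py
```

```text
{'t': np.float64(12.233), 'tcp_pos': array([541.346,  64.06 , 334.734]), 'force': array([ 2.844,  4.75 , -0.755]), 'ft_torque': array([ 0.952, -0.305,  0.193]), 'grip_width': np.float64(10.492), 'grip_force': np.float64(55.0), 'joints': array([-0.003,  0.463,  1.833,  0.   ,  0.844,  2.093])} psi 5.757304250474659
```

Request:
send_rows(deltas=[[255,0,0,0,0.8],[255,0,0,0,1.2],[255,0,0,0,1.2]])

```text
t: 12.48
tcp_pos: [541.3, 64.0, 334.7]
tcp_rot: [-3.025, 0.848, -0.001]
force: [3.0, 4.5, -1.1]
grip_width: 10.4
grip_force: 55.0
```

```bash
python3 k.py
```

```text
{'t': np.float64(12.483), 'tcp_pos': array([541.335,  64.046, 334.732]), 'force': array([ 2.953,  4.458, -1.131]), 'ft_torque': array([ 0.899, -0.293,  0.218]), 'grip_width': np.float64(10.424), 'grip_force': np.float64(55.0), 'joints': array([-0.003,  0.463,  1.833,  0.   ,  0.844,  2.114])} psi 5.73678746551219
```

Request:
send_rows(deltas=[[255,0,0,0,0.8],[255,0,0,0,1.5],[255,0,0,0,1.5]])

```text
t: 12.73
tcp_pos: [541.3, 64.1, 334.7]
tcp_rot: [-3.014, 0.887, -0.001]
force: [1.6, 4.8, -1.2]
grip_width: 10.8
grip_force: 55.0
```

```bash
python3 k.py; python3 w.py pics/w4.png
```

```text
{'t': np.float64(12.733), 'tcp_pos': array([541.33 ,  64.063, 334.718]), 'force': array([ 1.632,  4.841, -1.179]), 'ft_torque': array([ 0.943, -0.298,  0.321]), 'grip_width': np.float64(10.836), 'grip_force': np.float64(55.017), 'joints': array([-0.003,  0.464,  1.833,  0.   ,  0.844,  2.14 ])} psi 5.710616170581632
12.7333 [541.3  64.1 334.7] j6 2.14 psi 5.710616170581632
[604.8079278   23.23280819 314.4426912 ]
0.64 rect ((543.455810546875, 62.5564079284668), (10.092313766479492, 62.86543273925781), 62.40849685668945) pca [-0.88112461  0.47288416] px [238.7, 258.4]
0.51 rect ((519.1990356445312, -23.90972900390625), (75.24482727050781, 27.224388122558594), 36.82637023925781) pca [-0.73407993 -0.67906307] px [198.8, 450.9]
expected key px (np.float64(265.7138154865625), np.float64(258.3775784800318))
```

The torque reached 0.32 N m at the stop, so the key is fully wound. I unload it, release and rise, closing the fingers once clear.

Request:
send_rows(deltas=[[255,0,0,0,-3.5],[255,0,0,0,-3.5],[110,0,0,0,-3.5],[110,0,0,0,-3.5],[110,0,0,0,-3.5],[110,0,0,0,-3.5],[110,0,0,-4,-3.5],[110,0,0,-7,-3.5],[110,0,0,-7,-3.5]])

```text
t: 13.58
tcp_pos: [541.8, 63.8, 409.9]
tcp_rot: [-3.038, 0.793, -0.012]
force: [0.6, 0.3, 0.1]
grip_width: 51.2
grip_force: 0.0
```

```bash
python3 w.py pics/w5.png; python3 - <<'E'
from h import *
cams.get_image("top");c=cams.get_calibration("top")
for l in("lifter_grip","pen_lifter","key"):print(l,[(b["pixel"],b["confidence"],at(c,b["pixel"],110)) for b in nets.boxes_of("top",l)[:2]])
E
```

```text
13.5833 [541.8  63.8 409.9] j6 2.078 psi 5.7722323288355675
[607.26592187  26.83898398 387.36416634]
0.22 rect ((530.3099365234375, -30.524200439453125), (25.689308166503906, 134.1193389892578), 21.475894927978516) pca [-0.400658    0.91622768] px [150.7, 410.0]
0.19 rect ((568.4474487304688, -6.2935638427734375), (212.88865661621094, 159.90501403808594), 68.43494415283203) pca [-0.13233469  0.99120509] px [113.3, 337.0]
expected key px (np.float64(217.13487989308183), np.float64(258.2889181729237))
lifter_grip []
pen_lifter []
key [([238.9, 269.2], 0.63, array([495.78914542,  67.29451631, 110.        ]))]
```

Request:
send_rows(deltas=[[255,1.4,18.7,0,-70],[255,1.4,18.7,0,-70],[255,1.4,18.7,0,-70],[255,1.4,18.7,0,-70],[255,1.4,18.7,0,-70],[255,1.4,18.7,0,-70],[255,1.4,18.7,0,-70],[255,1.4,18.7,0,-70],[255,1.4,18.7,0,-70],[255,1.4,18.7,0,-70]], squeeze=20)

```text
t: 14.72
tcp_pos: [462.0, -106.3, 403.9]
tcp_rot: [-2.959, -1.051, 0.002]
force: [0.9, 0.6, 0.2]
grip_width: 0.3
grip_force: 0.0
```

Request:
send_rows(deltas=[[255,0,0,0,-62],[255,0,0,0,-62],[255,0,0,0,-62],[255,0,0,0,-62],[255,0,0,0,-62],[255,0,0,0,-62],[255,0,0,0,-62],[255,0,0,0,-62],[255,0,0,0,-62],[255,0,0,0,-62]])

```text
t: 15.55
tcp_pos: [462.1, -106.2, 403.9]
tcp_rot: [-1.998, -2.423, 0.001]
force: [-0.2, -1.1, -0.3]
grip_width: 0.3
grip_force: 0.0
```

```bash
cat > l.py <<'E'
from h import *
import sys
s=robot.state();print(s["t"],s["tcp_pos"].round(1),s["grip_width"],"psi",2*np.arctan2(s["tcp_rot"][1],s["tcp_rot"][0]))
for n in("wrist","top"):
    im=cams.get_image(n);c=cams.get_calibration(n);cv2.imwrite(f"pics/{sys.argv[1]}_{n}.png",im[:,:,::-1])
    for l in("lifter_grip","key","pens"):
        for b in nets.masks_of(n,l)[:2]:
            ys,xs=np.nonzero(b["mask"]);z=dict(lifter_grip=96,key=168,pens=110)[l]
            P=np.array([at(c,(y,x),z)[:2] for y,x in zip(ys,xs)]);w,v=np.linalg.eigh(np.cov(P.T));v=v[:,1]
            print(n,l,round(b["confidence"],2),np.round(b["pixel"]),P.mean(0).round(1),"ang",round(np.arctan(v[1]/v[0]),3))
    print("post top expected",np.round(proj(c,[455.2,-74.5,117])))
E
python3 l.py L1
```

```text
15.55 [ 462.1 -106.2  403.9] 0.33986747071485846 psi -4.520684135052916
wrist lifter_grip 0.71 [143. 266.] [471. -61.] ang 0.839
wrist key 0.58 [  8. 462.] [558.3  46.6] ang 0.143
wrist pens 0.57 [126. 305.] [493.2 -44.7] ang -1.19
post top expected [156. 256.]
top lifter_grip 0.55 [242. 322.] [477.5 -55.1] ang 0.797
top key 0.62 [215. 269.] [543.9  63.3] ang -0.479
top pens 0.43 [278. 261.] [398.4  86.9] ang -0.181
post top expected [255. 330.]
```

View pics/L1_wrist.png

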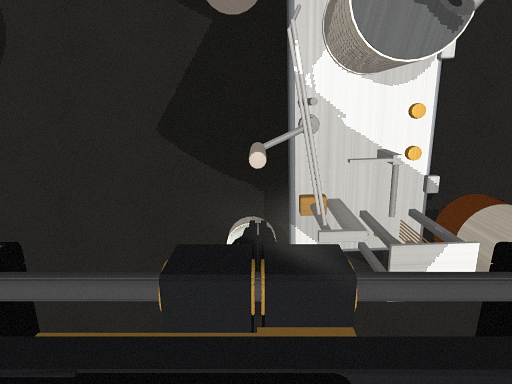

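The post top is at pixel (157,257), as predicted, and the closed fingers are lined up behind it. I descend and push.

Request:
send_rows(deltas=[[255,0,0,4,0],[255,0,0,8,0],[255,0,0,11,0],[255,0,0,12.9,0],[255,0,0,12.9,0],[255,0.5,0,12.9,0],[255,1,0,12.9,0],[255,1.4,0,12.9,0]])

```text
t: 16.62
tcp_pos: [459.5, -91.9, 277.1]
tcp_rot: [2.001, 2.419, 0.001]
force: [-2.0, -2.4, 0.3]
grip_width: 0.5
grip_force: 1.1
```

Request:
send_rows(deltas=[[255,0.4,0,0,0],[255,0.8,0,0,0],[255,1.2,0,0,0],[255,1.6,0,0,0],[255,2,0,0,0],[255,2.4,0,0,0],[255,2.8,0,0,0],[255,3.2,0,0,0],[255,3.5,0,0,0],[255,3.5,0,0,0]])

```text
t: 17.45
tcp_pos: [452.8, -57.5, 275.7]
tcp_rot: [-2.002, -2.42, 0.0]
force: [-0.3, 0.0, 0.0]
grip_width: 0.6
grip_force: 0.0
```

```bash
python3 l.py L2
```

```text
17.45 [452.8 -57.5 275.7] 0.6213033397933789 psi -4.523919464844658
wrist lifter_grip 0.77 [195. 292.] [471.5 -26.7] ang 0.142
wrist key 0.43 [196. 289.] [456.9  -7.6] ang 0.148
wrist pens 0.75 [160. 375.] [497.   -3.4] ang -1.342
post top expected [296. 255.]
top key 0.68 [216. 273.] [542.7  64.1] ang -0.478
post top expected [255. 330.]
```

View pics/L2_wrist.png

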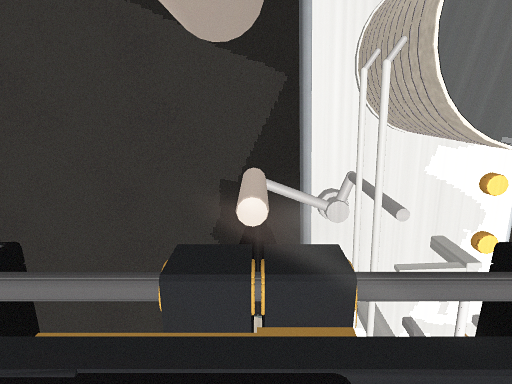

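The lifter has snapped over (post top at pixel (210,253)), the pens rest at the drum and the force is zero. I back off and rise.

Request:
send_rows(deltas=[[255,-1.5,0,0,0],[255,-3,0,0,0],[255,-3,0,-4,0],[255,-3,0,-8,0],[255,-3,0,-12,0],[255,-3,0,-13,0],[255,-3,0,-13,0],[255,-3,0,-13,0]])

```text
t: 18.52
tcp_pos: [458.2, -87.4, 405.7]
tcp_rot: [2.003, 2.419, 0.0]
force: [-0.5, -0.5, -0.6]
grip_width: 0.4
grip_force: 0.0
```

```bash
python3 l.py L3
```

```text
18.5167 [458.2 -87.4 405.7] 0.4146857461029894 psi 1.7587631829158652
wrist lifter_grip 0.69 [130. 288.] [474.6 -32.1] ang 0.047
wrist key 0.67 [ 22. 442.] [545.4  55.6] ang -0.13
wrist key 0.38 [124. 372.] [521.  -19.7] ang -1.17
wrist pens 0.97 [137. 322.] [504.6 -35.4] ang -1.356
post top expected [178. 257.]
top key 0.67 [250. 308.] [472.6 -21.6] ang 0.023
top key 0.57 [215. 272.] [542.   64.3] ang -0.492
post top expected [255. 330.]
```

View pics/L3_wrist.png

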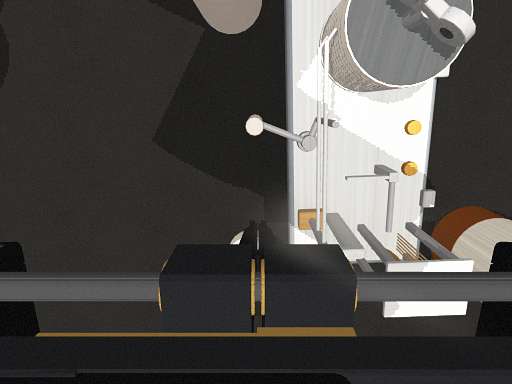

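The pens now lie on the drum at about (45,330), the lifter is at its down end at (125,255), and nothing is touching. I hand in the job.

```bash
python3 -c "
from rig import robot
print(robot.close_job())"
```

```text
the job is handed in; nothing more can be done
None
```

I wound the clock to its stop with the pens already lifted, laid the pens back on the chart with the lifter, and handed the job in at about 18.5 s; no verdict was returned.

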